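# Measure a sample in a filter colorimeter

### The job

The sample is already standing in the colorimeter: push its lid fully shut and turn the filter selector clockwise to the fifth of its six click positions, counted from the anticlockwise stop. Only when both are done, press the measuring key all the way down and let it come up again. Do it all by pushing gently with the fingertips: squeeze and lift nothing, leave the vial in its well, and do not disturb the other things on the bench.

Things in the scene. Friction and masses are not known exactly. Their poses are not given: they have to be found in the camera images.
- colorimeter: Filter colorimeter, fixed: 214 mm deep (x), 244 wide (y). White front deck (x -107 to +19 mm), flat top 50 mm above the bench; rear head (x over 12 mm) 78 mm high, with a blank sloping display at the left (+y) and a dark grey sample block at the right (-y). Origin: centre of its underside on the bench; x away from the operator, z up.
- well_mouth (a point): Centre of the mouth of the round sample well (29 mm wide, 58 mm deep) in the flat top of the grey block, 78 mm above the bench; the sample vial stands in it, its stopper 3 mm below the mouth.
- lid (a joint): Black lid over the well, 70 mm wide, 9 thick, reaching 78 mm from its hinge (small lip in mid-width to 89 mm). Angle in rad: 0 fully shut, grows as it opens; it starts standing part open, 0.6 to 1.1. Hinge line at the far side, along the colorimeter's y; free edge toward the operator. Stiff hinge: it stays where it is left (0.05 N m, 1 N at the edge) and must be pushed all the way down.
- lid_edge (a point): Point on the lid's outer (top) face, mid-width, 70 mm from the hinge line; 88 mm above the bench when shut. Its z axis is the normal out of the outer face; its -x axis points from the hinge to the free edge.
- lid_hinge (a point): Point on the lid's hinge line, mid-width, 81 mm above the bench.
- selector (a joint): Front-left black pointer knob with a ball detent: six click positions 30 degrees apart, values 0, 0.524, 1.047, 1.571, 2.094 (the fifth), 2.618 rad, growing clockwise seen from above; a stop just past the first and the last. Starts in one of the first four. A click takes 0.08 N m (3 to 5 N sideways on the nose); past half-way the knob snaps ahead of the finger into the next position and stays.
- selector_axis (a point): Top centre of the selector knob, on its upright axis, 72 mm above the bench; its x axis points along the bar toward the nose. The bar is 12 mm wide (8 mm over the last 7.5 mm of the nose), 55 to 72 mm above the bench, with a 31 mm hub round the axis and a blunt tail 22 mm long. Below it a flat round skirt, 64 mm across, up to 55 mm above the bench.
- selector_nose (a point): Outer end of the knob's nose, 35.5 mm from the axis, 63 mm above the bench; a white line runs along the nose. At joint value 0 it points 75 degrees to the left of straight away (colorimeter frame: 75 degrees from +x toward +y) and swings clockwise from there. Six black marks on the deck show the positions, the first one longer.
- key (a joint): Measuring key at the front right: square flat push key, 28 x 28 mm. Travel in m: 0 up, 0.005 fully down; it springs back. It starts to move at about 1.5 N and is fully down at 5 N.
- key_top (a point): Centre of the key's flat top, 62 mm above the bench when up, 57 mm when down; the deck round it is 50 mm, its bezel 52.5 mm.
- sample_vial: Stoppered glass vial with the sample, 26 mm across, 55 tall, standing loose in the well with its foot about 20 mm above the bench; it is to stay there. Origin: centre of its underside.
- rinsing_beaker: Bystander, loose: empty clear beaker, 53 mm across, 70 tall; leave it alone. Origin: centre of its underside.
- spare_vial: Bystander, loose: stoppered vial, 26 mm across, 55 tall; leave it alone. Origin: centre of its underside.
- dropper: Bystander, loose: small brown dropper bottle, 36 mm across, 100 tall; leave it alone. Origin: centre of its underside.
- dish: Bystander, loose: flat round culture dish, 59 mm across, 13 high; leave it alone. Origin: centre of its underside.
- bench_timer: Bystander, loose: small square timer, 62 x 62 x 18 mm; leave it alone. Origin: centre of its underside.
- pen: Bystander, loose: felt pen lying down, 134 mm long; leave it alone. Origin: centre of its underside.
- slides: Bystander, loose: small card box of slides, 32 x 84 x 29 mm; leave it alone. Origin: centre of its underside.

How it is judged:
By the outcome, as a careful person would: the job done as asked, in the order asked, and still so for the second after the job is handed in, with the robot touching nothing.
It also fails if it takes over 61 s, if anything falls off the work surface, if the arm or the gripper's body presses on something with over 40 N, if the wrist force passes 120 N, or if a joint passes its speed limit or range.

### The arm

A 6-joint arm with a two-finger parallel gripper is mounted at the origin on a cart in front of the work surface, level with it; the furniture and walls round the work are solid. World frame = base frame: x ahead of the robot, y to its left, z up, the work surface at z = 0. Lengths are in m, angles in rad, forces in N, time in s.
With the tool pointing down it reaches from about 0.35 to 0.775 m from the base axis. Payload 7.3 kg.
Tool frame: the origin (TCP) lies where the fingers leave the gripper's body, on its centre line; the fingertips stand 66 mm ahead of it and the grasp point (between the pads) lies 47 mm ahead of it; y points along the fingers, z is the direction in which the jaws open and shut, and the axes are right-handed (so a half turn about y gives the same grasp; the last joint's range is limited). The gripper opens to 92 mm and grips with 3 to 60 N. Pads are 19 mm wide; open, the fingers measure 130 mm over their backs; the gripper's body (75 mm by 190 mm) begins 47 mm behind the grasp point.
Start: joints at [-1.404, 0.342, 1.524, -0, 1.275, -0.146], TCP at [0.162, -0.5, 0.292] pointing down, gripper open.
Joint ranges: [-2.53, 2.53], [-0.77, 2.02], [0.04, 2.7], [-1, 4.14], [0.28, 2.66], [-3.11, 3.11]. Speed limits (rad/s): [2.57, 2.57, 3.14, 3.14, 3.14, 3.14].

### API

Orientations are given as [roll, pitch, yaw] about the fixed x, y, z axes, in that order (R = Rz(yaw) Ry(pitch) Rx(roll)).
In Python, from plant import telemetry, cams, r gives the robot as it stands. The module is installed in compiled form; this text tells all that it offers.
- The arm moves only by the shell command python3 -m crank 'ROWS' [FORCE]. ROWS is JSON, a list of rows, each an object with "claw": the finger opening in m, from 0 to 0.0918; "dp": the shift along the world's x, y, z in m, a list of three; "roll": the turn about the world's z in degrees. In form: [{"claw": claw, "dp": [x, y, z], "roll": roll}, ...]. A call has 1 to 20 rows; each row is the pose to reach, as a shift and turn from the pose commanded when the call began; what a row does not reach only later rows make up. A row lasts 1/8 s, in which the tool goes at most 62.5 mm and 10.7 degrees, less where a joint would pass 70% of its speed; a pose out of reach is approached as far as the arm can. A call with a gripper value outside its range is refused whole. The fingers move at their own pace and stop on an object; FORCE is the grip in N (left out, the last holds). Time passes only in rows, so rows that repeat a pose let the fingers close. It gives the time, the measured TCP pose, the force and the opening at its end, in the units of the state.
- telemetry.read_state(): the state, without advancing time (a new reading comes with each control period).
- cams.get_image(name): name is "scene" or "top" or "wrist"; returns the picture (420x560x3 uint8, blue, green, red); there is no depth.
- cams.camera_params(name): a dict with "K" (3x3 intrinsics, pixels), "pose" (4x4, takes a point from camera to world coordinates). Camera axes: x right, y up, looking along -z (the intrinsics and any distortion apply to the point x, -y, -z); pixel columns grow to the right and rows downward; lengths in m; the calibration is good to about 2 mm. A picture is of the moment at which its call begins: read the wrist's pose just before it. camera_params takes no time and is no camera call; for the wrist camera it gives the pose at the moment of the call.
- r.sign_off(): hands the job in, once; it reports no verdict.
The state is a dict: "time_s": time; "joint_positions": joint angles; "dq": joint speeds; "effort": joint torques, N m; "tool_pos": TCP position; "tool_rot": TCP orientation; "wrist_force": force on the tool from outside, world axes, zero at the start; "wrist_torque": the same for the moment, N m; "finger_gap": finger opening in m.
Only numpy, scipy, OpenCV 4.12 (cv2) and the standard library are available. Lean on these libraries where they do the work, as an engineer would, in place of code of your own. Each camera call takes 0.05 s, during which the arm holds its last target.

## Working session

There is one attempt and no reset: what is moved stays moved. The work goes in short steps, Python scripts to look and compute and a shell command to move; the robot and the scene stay as the last step left them, time stands still between calls to the robot, and variables do not carry over. Pictures are saved under pics/ and viewed, and the job is handed in when it is done.

```bash
mkdir -p pics; ls; python3 - <<'E'
from plant import telemetry,cams,r
import cv2
s=telemetry.read_state();print(s)
for n in ["scene","top","wrist"]:
    p=cams.camera_params(n);print(n,{k:(v if not hasattr(v,'round') else v.round(4).tolist()) for k,v in p.items()})
    cv2.imwrite(f"pics/{n}0.png",cams.get_image(n))
E
```

```text
pics
{'time_s': 0.0, 'joint_positions': array([-1.40400525e+00,  3.42729936e-01,  1.52503913e+00, -2.66544999e-05,
        1.27540812e+00, -1.45991245e-01]), 'dq': array([-1.97250662e-05, -1.59168562e-04,  1.25032959e-03,  1.49010317e-03,
       -3.46967584e-04,  6.84991598e-04]), 'effort': array([ 2.86857801e-03, -4.31238019e+01, -2.44221675e+01,  7.20128207e-02,
        5.58935059e-02, -1.22473562e-04]), 'tool_pos': array([ 0.16151206, -0.49920323,  0.29153343]), 'tool_rot': array([-1.57236771e+00,  2.05290846e-04, -2.82880271e+00]), 'wrist_force': array([ 0.43362954,  0.40293136, -0.37986447]), 'wrist_torque': array([-0.00195482,  0.03098469,  0.0279822 ]), 'finger_gap': 0.09173845296068014}
scene {'K': [[461.0673, 0.0, 285.4885], [0.0, 461.0673, 214.3093], [0.0, 0.0, 1.0]], 'pose': [[-0.5495, 0.6057, -0.5754, -0.2637], [-0.8353, -0.4106, 0.3655, 0.5492], [-0.0149, 0.6815, 0.7316, 1.0783], [0.0, 0.0, 0.0, 1.0]]}
top {'K': [[502.0418, 0.0, 275.6842], [0.0, 502.0418, 205.7043], [0.0, 0.0, 1.0]], 'pose': [[0.0241, 0.9933, -0.1131, 0.3417], [-0.9997, 0.0243, 0.0001, 0.0734], [0.0029, 0.1131, 0.9936, 1.4304], [0.0, 0.0, 0.0, 1.0]]}
wrist {'K': [[329.6981, 0.0, 275.7396], [0.0, 329.6981, 203.1687], [0.0, 0.0, 1.0]], 'pose': [[0.3075, 0.9213, 0.2381, 0.2253], [-0.9515, 0.298, 0.0758, -0.4785], [-0.0011, -0.2499, 0.9683, 0.3843], [0.0, 0.0, 0.0, 1.0]]}
```

View pics/scene0.png

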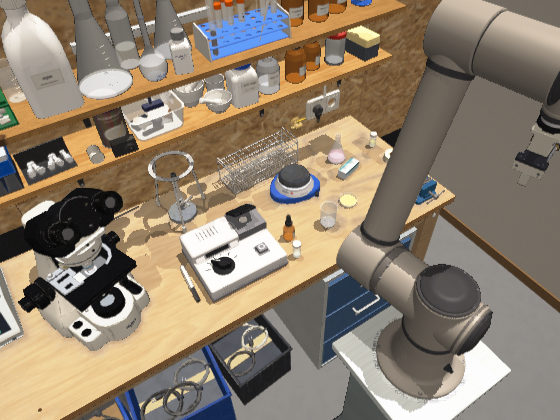

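View pics/top0.png

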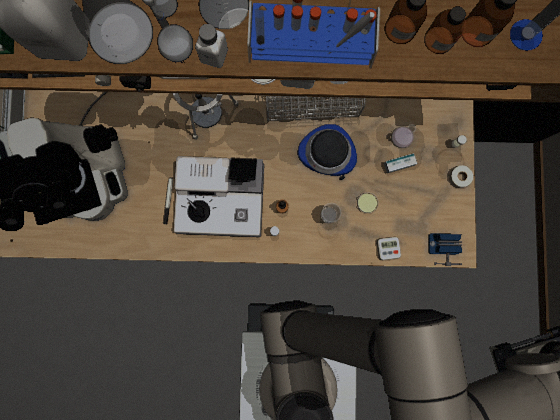

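View pics/wrist0.png

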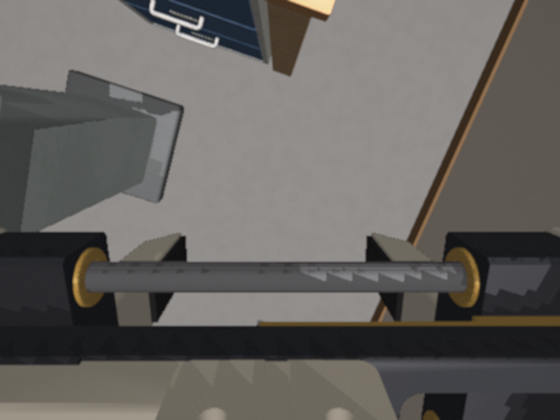

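The colorimeter is seen in the top view at columns 175–263, rows 157–236; the selector is near (199,211), the key near (241,215) and the lid near (243,171). I'll enlarge both views.

```bash
cat > h.py <<'E'
import numpy as np, cv2
from plant import cams
def ray(n,u,v,P=None):
    p=P or cams.camera_params(n);K=np.array(p["K"]);T=np.array(p["pose"])
    d=np.array([(u-K[0,2])/K[0,0],-(v-K[1,2])/K[1,1],-1]);return T[:3,3],T[:3,:3]@d
def at(n,u,v,z,P=None):
    o,d=ray(n,u,v,P);return o+d*(z-o[2])/d[2]
def proj(n,X,P=None):
    p=P or cams.camera_params(n);K=np.array(p["K"]);T=np.array(p["pose"])
    c=T[:3,:3].T@(np.asarray(X)-T[:3,3]);return np.array([K[0,0]*c[0]/-c[2]+K[0,2],K[1,1]*-c[1]/-c[2]+K[1,2]])
def crop(img,u0,v0,w,h,s,out):
    cv2.imwrite(out,cv2.resize(img[v0:v0+h,u0:u0+w],None,fx=s,fy=s,interpolation=cv2.INTER_CUBIC))
E
python3 - <<'E'
from h import *
crop(cv2.imread("pics/top0.png"),160,145,130,100,6,"pics/top0c.png")
crop(cv2.imread("pics/scene0.png"),170,190,135,115,5,"pics/scene0c.png")
E
```

```text
(no output)
```

View pics/top0c.png

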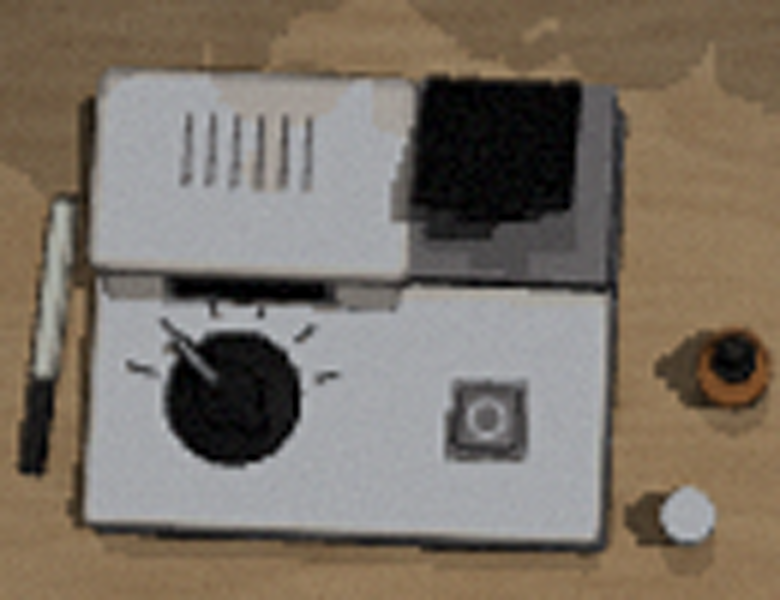

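View pics/scene0c.png

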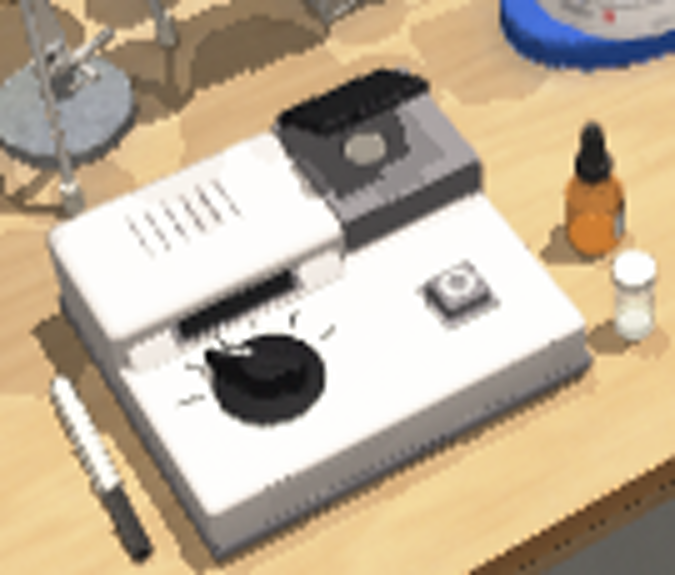

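```bash
python3 - <<'E'
from h import *
T=lambda u,v,z:at("top",u/6+160,v/6+145,z).round(4)
S=lambda u,v,z:at("scene",u/5+170,v/5+190,z).round(4)
print("skirt",T(232,398,.055),S(267,383,.055))
print("key",T(487,418,.062),S(460,286,.062))
fl,fr=T(86,525,.05),T(605,542,.05);print("front",fl,fr,np.linalg.norm(fl-fr),"yaw",np.degrees(np.arctan2((fl-fr)[0],-(fl-fr)[1]))%360)
print("scene front",S(212,520,.05),S(588,335,.05))
print("headrear",T(105,70,.078),T(618,85,.078))
print("headfront",T(95,272,.078),T(608,285,.078))
print("marks",[T(*p,.05) for p in [(140,368),(213,308),(262,312),(305,333),(328,377)]])
print("nose",T(165,322,.065), S(207,352,.07))
print("lid free edge top", T(415,212,.13),T(575,207,.13)," rear",T(422,80,.085),T(580,82,.085))
print("stopper",S(362,148,.075))
print("others drop",T(735,355,.1),"vial",T(688,515,.055),"pen",T(62,200,.01),T(30,470,.01))
E
```

```text
skirt [0.4774 0.2848 0.055 ] [0.4727 0.2874 0.055 ]
key [0.4704 0.1671 0.062 ] [0.4667 0.1664 0.062 ]
front [0.4178 0.35   0.05  ] [0.4158 0.1121 0.05  ] 0.2379084067451169 yaw 179.5183318221034
scene front [0.4135 0.3524 0.05  ] [0.4049 0.1206 0.05  ]
headrear [0.6242 0.3454 0.078 ] [0.623  0.1111 0.078 ]
headfront [0.531  0.3457 0.078 ] [0.5308 0.1131 0.078 ]
marks [array([0.4908, 0.3285, 0.05  ]), array([0.5195, 0.2961, 0.05  ]), array([0.5182, 0.2734, 0.05  ]), array([0.5089, 0.2531, 0.05  ]), array([0.4887, 0.2417, 0.05  ])]
nose [0.5106 0.3153 0.065 ] [0.499  0.3087 0.07  ]
lid free edge top [0.5536 0.1968 0.13  ] [0.5575 0.1269 0.13  ]  rear [0.6217 0.1999 0.085 ] [0.6225 0.1282 0.085 ]
stopper [0.5789 0.1649 0.075 ]
others drop [0.4977 0.0552 0.1   ] vial [0.4288 0.0743 0.055 ] pen [0.5748 0.3767 0.01  ] [0.4454 0.3856 0.01  ]
```

```bash
python3 -m crank '[{"claw":0,"dp":[0.05,0.04,0.01],"roll":0},{"claw":0,"dp":[0.1,0.08,0.02],"roll":-4},{"claw":0,"dp":[0.15,0.12,0.03],"roll":-8},{"claw":0,"dp":[0.2,0.16,0.03],"roll":-12},{"claw":0,"dp":[0.24,0.2,0.03],"roll":-16},{"claw":0,"dp":[0.25,0.25,0.03],"roll":-18},{"claw":0,"dp":[0.26,0.3,0.03],"roll":-18},{"claw":0,"dp":[0.27,0.35,0.03],"roll":-18},{"claw":0,"dp":[0.28,0.4,0.03],"roll":-18},{"claw":0,"dp":[0.28,0.45,0.03],"roll":-18},{"claw":0,"dp":[0.28,0.5,0.03],"roll":-18},{"claw":0,"dp":[0.275,0.55,0.02],"roll":-18},{"claw":0,"dp":[0.27,0.6,0.02],"roll":-18},{"claw":0,"dp":[0.265,0.65,0.01],"roll":-18},{"claw":0,"dp":[0.26,0.69,0.01],"roll":-18},{"claw":0,"dp":[0.258,0.71,0.01],"roll":-18},{"claw":0,"dp":[0.258,0.71,0.01],"roll":-18},{"claw":0,"dp":[0.258,0.71,0.01],"roll":-18}]' && python3 - <<'E'
from plant import telemetry,cams,r
import cv2,pickle
s=telemetry.read_state();print(s['tool_pos'],s['tool_rot'],s['wrist_force'],s['joint_positions'])
p=cams.camera_params("wrist");pickle.dump(p,open("w1.pkl","wb"))
im=cams.get_image("wrist");cv2.imwrite("pics/wrist1.png",cv2.resize(im,None,fx=1.42,fy=1.42,interpolation=cv2.INTER_CUBIC))
cv2.imwrite("pics/wrist1r.png",im)
E
```

```text
time_s: 2.4
tool_pos: [0.4196, 0.2099, 0.3021]
tool_rot: [-1.57, -0.0, 3.14]
wrist_force: [-0.1, -0.7, -0.2]
finger_gap: 0.0003
[0.41957843 0.2099094  0.30206634] [-1.57024135e+00 -3.84366877e-04  3.14013660e+00] [-0.06616917 -0.6992134  -0.20753646] [ 3.00529643e-01  2.31470747e-01  1.65182792e+00 -4.36619361e-04
  1.25882605e+00  1.87291604e+00]
```

View pics/wrist1.png

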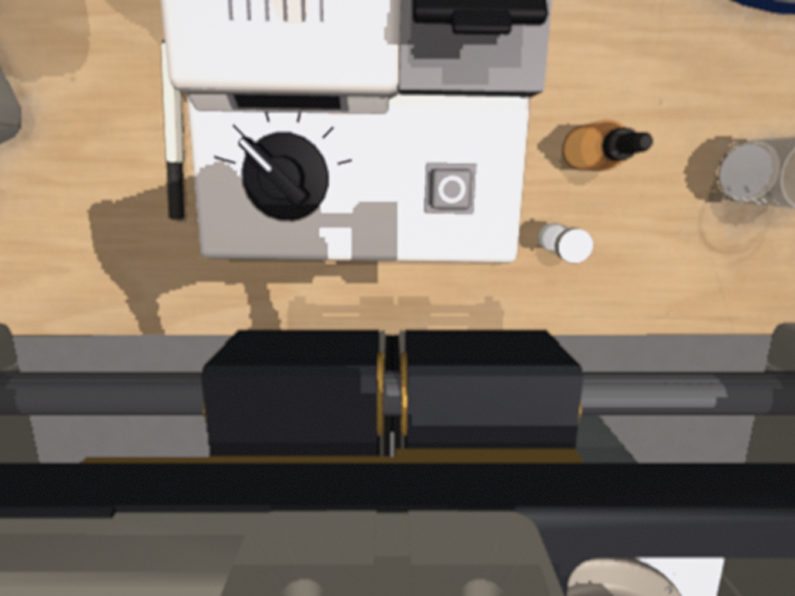

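The wrist picture shows the knob hub near (285,177), with its nose on the second mark near (240,130). The key is at (452,188), and the lid's free edge, with its lip, is at (480,20).

```bash
python3 - <<'E'
from h import *
import pickle
P=pickle.load(open("w1.pkl","rb"));f=560/795
W=lambda u,v,z:at("wrist",u*f,v*f,z,P).round(4)
print("skirt",W(286,176,.055),"L/R",W(243,177,.055),W(328,177,.055))
print("key",W(452,188,.062))
print("front",W(203,258,.05),W(516,262,.05),"headfront",W(178,92,.078),W(545,92,.078))
print("noseend",W(245,140,.063))
for z in(.11,.12,.13,.14,.15):print("lid edge z",z,W(413,20,z),W(548,20,z),"lip",W(481,30,z))
print("tip", proj("wrist",[.4196,.2099,.236],P)/f)
im=cv2.imread("pics/wrist1r.png");crop(im,270,0,130,75,6,"pics/w1lid.png")
E
```

```text
skirt [0.4808 0.2843 0.055 ] L/R [0.4802 0.3147 0.055 ] [0.4801 0.2547 0.055 ]
key [0.4726 0.1678 0.062 ]
front [0.4212 0.3509 0.05  ] [0.4177 0.1166 0.05  ] headfront [0.5328 0.3443 0.078 ] [0.5324 0.113  0.078 ]
noseend [0.5047 0.3089 0.063 ]
lid edge z 0.11 [0.5646 0.198  0.11  ] [0.5645 0.1241 0.11  ] lip [0.5596 0.1605 0.11  ]
lid edge z 0.12 [0.5619 0.1984 0.12  ] [0.5618 0.1271 0.12  ] lip [0.5571 0.1623 0.12  ]
lid edge z 0.13 [0.5591 0.1988 0.13  ] [0.559  0.1301 0.13  ] lip [0.5545 0.164  0.13  ]
lid edge z 0.14 [0.5564 0.1993 0.14  ] [0.5563 0.1332 0.14  ] lip [0.5519 0.1658 0.14  ]
lid edge z 0.15 [0.5537 0.1997 0.15  ] [0.5536 0.1362 0.15  ] lip [0.5494 0.1675 0.15  ]
tip [392.06511002 357.33323524]
```

View pics/w1lid.png

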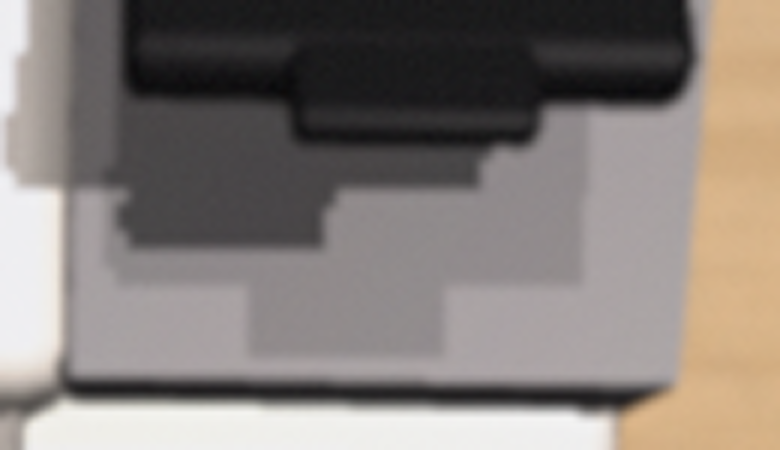

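Scaling the lid's width to 70 mm puts its edge at about (0.561, 0.163, 0.125) and the hinge near x = 0.625, so the angle is about 0.6. I'll push the lid straight down at x = 0.575.

```bash
python3 -m crank '[{"claw":0,"dp":[0.05,-0.016,0],"roll":0},{"claw":0,"dp":[0.1,-0.03,-0.02],"roll":0},{"claw":0,"dp":[0.14,-0.045,-0.04],"roll":0},{"claw":0,"dp":[0.155,-0.047,-0.06],"roll":0},{"claw":0,"dp":[0.155,-0.047,-0.08],"roll":0},{"claw":0,"dp":[0.155,-0.047,-0.095],"roll":0},{"claw":0,"dp":[0.155,-0.047,-0.105],"roll":0},{"claw":0,"dp":[0.155,-0.047,-0.112],"roll":0},{"claw":0,"dp":[0.155,-0.047,-0.119],"roll":0},{"claw":0,"dp":[0.155,-0.047,-0.126],"roll":0},{"claw":0,"dp":[0.155,-0.047,-0.132],"roll":0},{"claw":0,"dp":[0.155,-0.047,-0.138],"roll":0},{"claw":0,"dp":[0.155,-0.047,-0.142],"roll":0},{"claw":0,"dp":[0.155,-0.047,-0.142],"roll":0}]'; python3 - <<'E'
from plant import telemetry,cams,r
import cv2
from h import crop
print(telemetry.read_state()['wrist_force'])
crop(cams.get_image("scene"),170,170,135,115,5,"pics/s2.png")
E
```

```text
time_s: 4.2
tool_pos: [0.5745, 0.1635, 0.1598]
tool_rot: [-1.571, -0.001, 3.14]
wrist_force: [-0.0, 0.1, 0.3]
finger_gap: 0.0003
[-0.01883115  0.08777501  0.33344801]
```

View pics/s2.png

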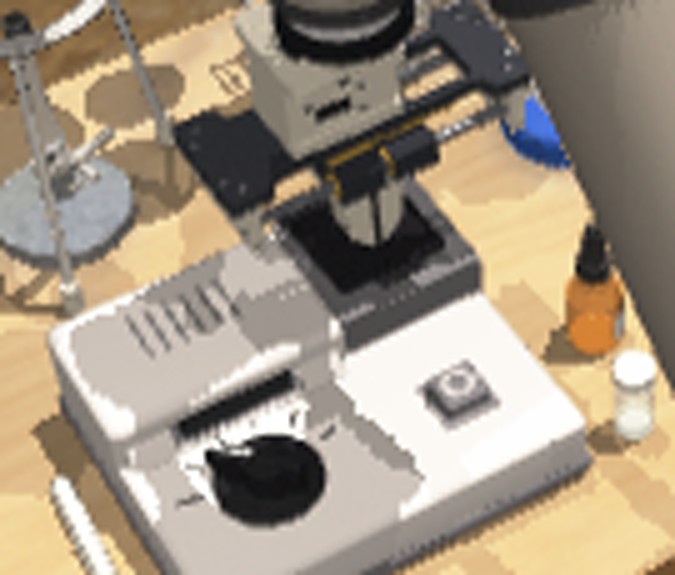

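The lid is nearly flat under the tip at (375,240) in the crop. I'll press on in small steps.

```bash
python3 -m crank '[{"claw":0,"dp":[0,0,-0.003],"roll":0},{"claw":0,"dp":[0,0,-0.006],"roll":0},{"claw":0,"dp":[0,0,-0.006],"roll":0}]';python3 -m crank '[{"claw":0,"dp":[0,0,-0.001],"roll":0},{"claw":0,"dp":[0,0,-0.002],"roll":0},{"claw":0,"dp":[0,0,-0.002],"roll":0}]'
```

```text
time_s: 4.62
tool_pos: [0.5746, 0.1635, 0.1541]
tool_rot: [-1.571, -0.0, 3.14]
wrist_force: [-0.3, -1.0, -0.7]
finger_gap: 0.0002
time_s: 5.0
tool_pos: [0.5746, 0.1635, 0.1536]
tool_rot: [-1.571, 0.001, 3.14]
wrist_force: [-3.7, -0.6, 9.8]
finger_gap: 0.0002
```

```bash
python3 - <<'E'
from h import *
for z in (0.05,.1,.15,.2,.25):
    print(z,at("top",128,190,z).round(3),at("top",120,135,z).round(3))
crop(cv2.imread("pics/scene0.png"),20,180,240,170,3.3,"pics/s0m.png")
crop(cv2.imread("pics/top0.png"),0,110,240,140,3.3,"pics/t0m.png")
E
```

```text
0.05 [0.533 0.484 0.05 ] [0.688 0.515 0.05 ]
0.1 [0.526 0.469 0.1  ] [0.675 0.499 0.1  ]
0.15 [0.519 0.454 0.15 ] [0.663 0.483 0.15 ]
0.2 [0.512 0.439 0.2  ] [0.65  0.467 0.2  ]
0.25 [0.505 0.424 0.25 ] [0.638 0.451 0.25 ]
```

View pics/s0m.png

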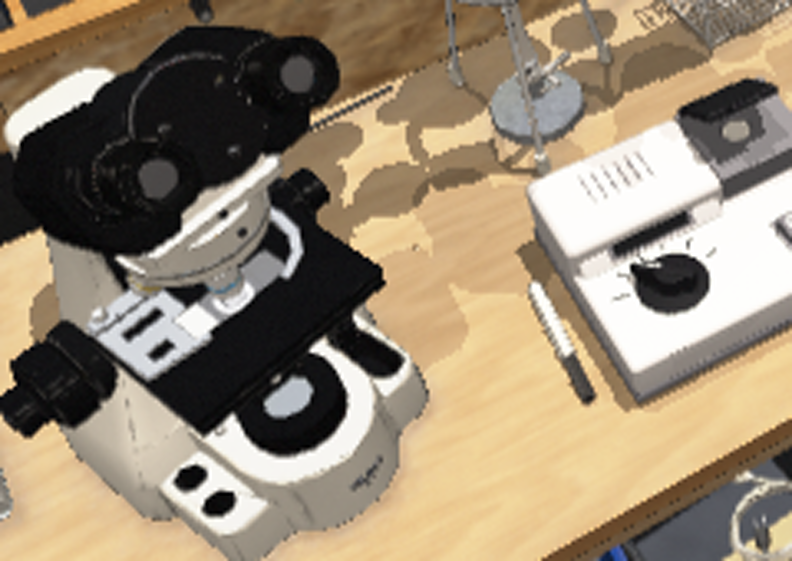

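View pics/t0m.png

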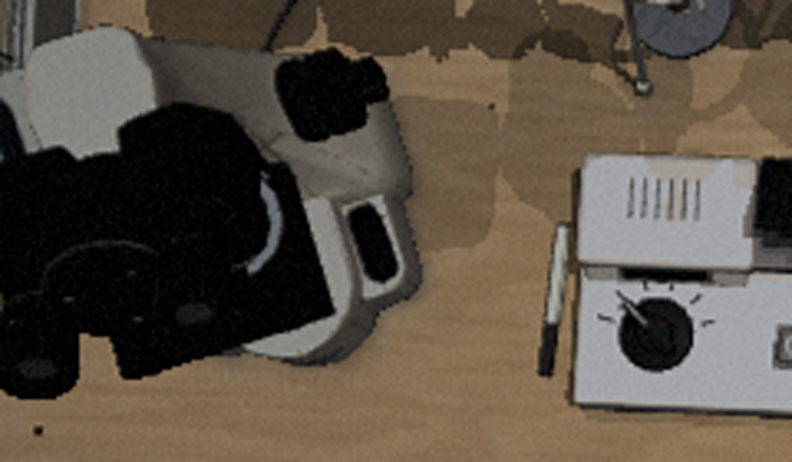

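The microscope's overhang stays beyond y = 0.48, so it is clear. I'll lift and go to the left of the knob's nose.

```bash
python3 -m crank '[{"claw":0,"dp":[0,0,0.02],"roll":0},{"claw":0,"dp":[0,0,0.05],"roll":0},{"claw":0,"dp":[-0.02,0.05,0.05],"roll":0},{"claw":0,"dp":[-0.04,0.1,0.05],"roll":0},{"claw":0,"dp":[-0.06,0.15,0.05],"roll":0},{"claw":0,"dp":[-0.069,0.177,0.05],"roll":0},{"claw":0,"dp":[-0.069,0.177,0.05],"roll":0},{"claw":0,"dp":[-0.069,0.177,0.02],"roll":0},{"claw":0,"dp":[-0.069,0.177,0.0],"roll":0},{"claw":0,"dp":[-0.069,0.177,-0.015],"roll":0},{"claw":0,"dp":[-0.069,0.177,-0.025],"roll":0},{"claw":0,"dp":[-0.069,0.177,-0.025],"roll":0}]'; python3 - <<'E'
from plant import telemetry,cams,r
import cv2
from h import crop
print(telemetry.read_state()['wrist_force'])
crop(cams.get_image("scene"),160,170,135,115,5,"pics/s3.png")
cv2.imwrite("pics/w3.png",cams.get_image("wrist"))
E
```

```text
time_s: 6.5
tool_pos: [0.5056, 0.34, 0.1268]
tool_rot: [-1.57, -0.001, 3.14]
wrist_force: [-0.5, -0.0, -0.6]
finger_gap: 0.0006
[-0.45987313 -0.019087   -0.59300507]
```

View pics/s3.png

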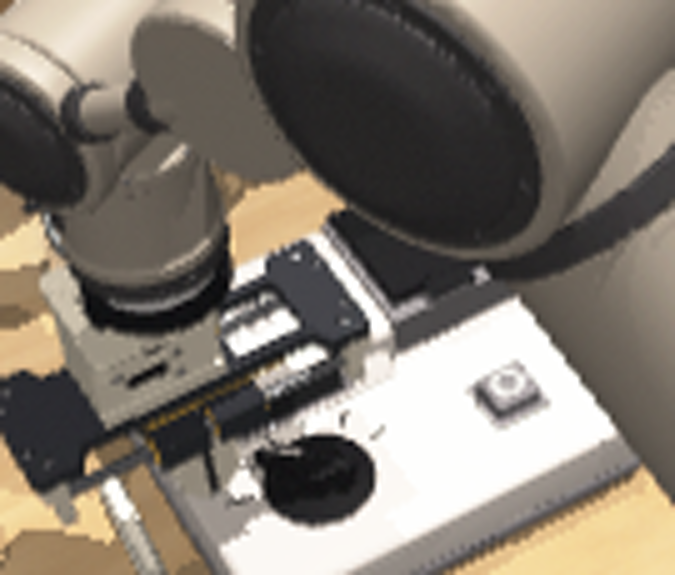

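View pics/w3.png

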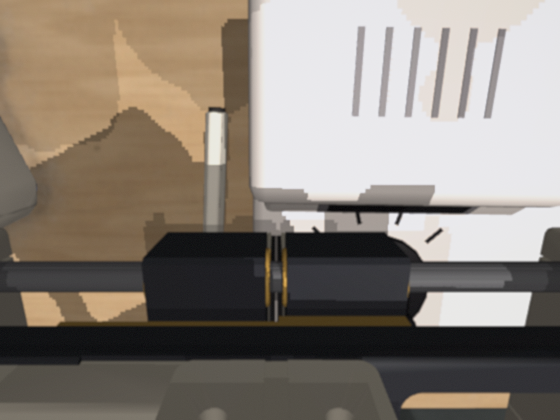

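The finger stands beside the nose, with its tip near (215,485) in the crop, and the lid is seen shut. I'll push toward −y and watch the force.

```bash
python3 -m crank '[{"claw":0,"dp":[0,-0.004,0],"roll":0},{"claw":0,"dp":[0,-0.008,0],"roll":0},{"claw":0,"dp":[0,-0.012,0],"roll":0},{"claw":0,"dp":[0,-0.015,0],"roll":0},{"claw":0,"dp":[0,-0.018,0],"roll":0}]';python3 -m crank '[{"claw":0,"dp":[0,-0.003,0],"roll":0},{"claw":0,"dp":[0,-0.006,0],"roll":0}]'; python3 - <<'E'
from plant import telemetry,cams,r
import cv2
from h import crop
crop(cams.get_image("scene"),160,170,135,115,5,"pics/s4.png")
crop(cams.get_image("wrist"),250,150,310,250,2.4,"pics/w4.png")
E
```

```text
time_s: 7.22
tool_pos: [0.5059, 0.3232, 0.1277]
tool_rot: [-1.573, 0.001, 3.14]
wrist_force: [0.0, 6.9, 1.5]
finger_gap: 0.0003
time_s: 7.48
tool_pos: [0.5074, 0.3187, 0.1288]
tool_rot: [-1.576, 0.006, 3.14]
wrist_force: [4.6, 8.6, 3.5]
finger_gap: 0.0002
```

View pics/s4.png

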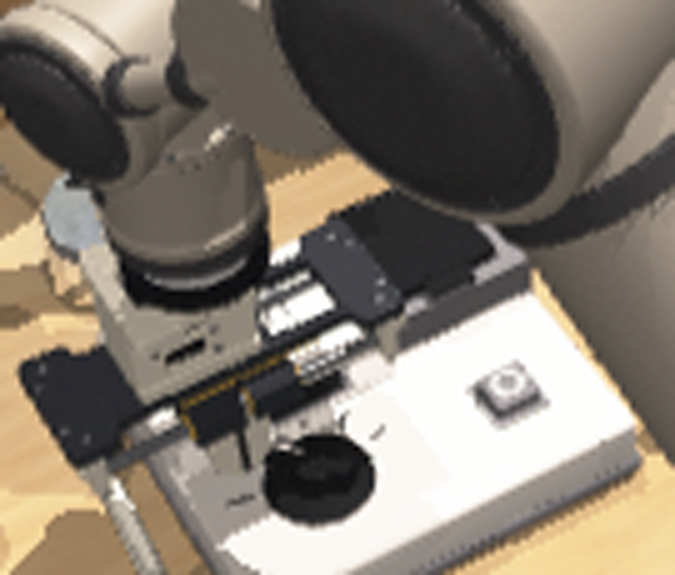

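View pics/w4.png

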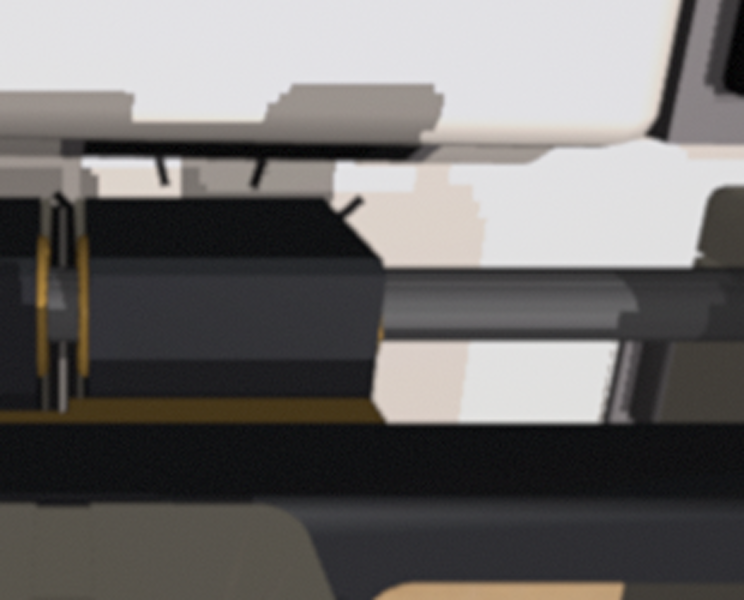

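```bash
python3 - <<'E'
from h import *
im=cv2.imread("pics/s4.png")
cv2.imwrite("pics/s4c.png",cv2.resize(im[380:560,150:420],None,fx=2.9,fy=2.9,interpolation=cv2.INTER_CUBIC))
E
```

```text
(no output)
```

View pics/s4c.png

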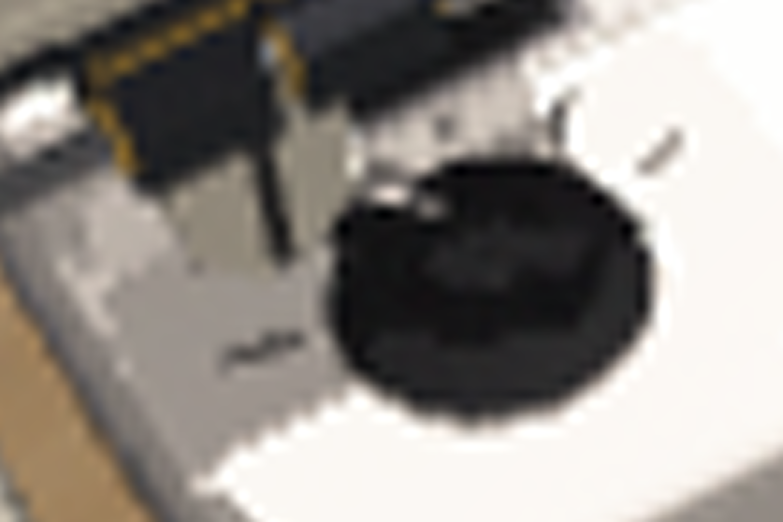

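```bash
python3 -m crank '[{"claw":0,"dp":[0.002,-0.002,0],"roll":0},{"claw":0,"dp":[0.003,-0.004,0],"roll":0}]';python3 -m crank '[{"claw":0,"dp":[0,-0.003,0],"roll":0},{"claw":0,"dp":[0,-0.005,0],"roll":0}]'; python3 - <<'E'
from plant import telemetry,cams,r
import cv2
from h import crop
crop(cams.get_image("scene"),190,240,54,40,12,"pics/s5.png")
E
```

```text
time_s: 7.82
tool_pos: [0.5106, 0.3138, 0.1289]
tool_rot: [-1.574, 0.006, 3.14]
wrist_force: [4.0, 3.6, 3.1]
finger_gap: 0.0008
time_s: 8.07
tool_pos: [0.5102, 0.3087, 0.1285]
tool_rot: [-1.574, 0.005, 3.14]
wrist_force: [4.0, 9.6, 2.6]
finger_gap: 0.0004
```

View pics/s5.png

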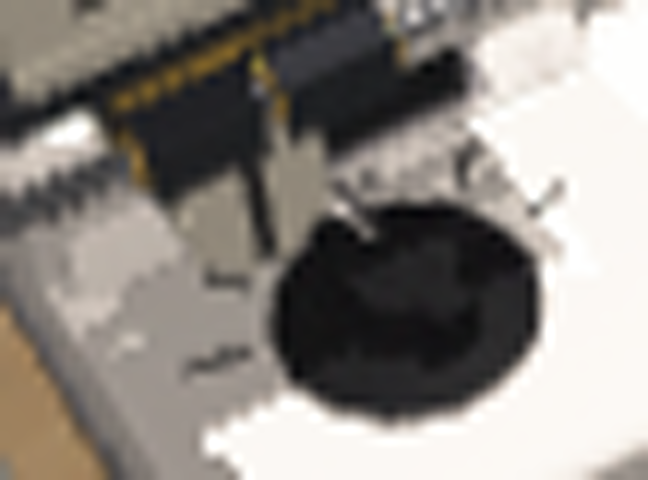

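The third position is reached: marks 1 and 2 are now free behind the nose. I'll carry on.

```bash
python3 -m crank '[{"claw":0,"dp":[0,-0.003,0],"roll":0},{"claw":0,"dp":[-0.001,-0.006,0],"roll":0},{"claw":0,"dp":[-0.001,-0.009,0],"roll":0},{"claw":0,"dp":[-0.001,-0.011,0],"roll":0}]'; python3 - <<'E'
from plant import telemetry,cams,r
import cv2
from h import crop
crop(cams.get_image("scene"),190,240,54,40,12,"pics/s6.png")
E
```

```text
time_s: 8.62
tool_pos: [0.5087, 0.2973, 0.1283]
tool_rot: [-1.573, 0.004, 3.14]
wrist_force: [3.9, 8.4, 4.6]
finger_gap: 0.0003
```

View pics/s6.png

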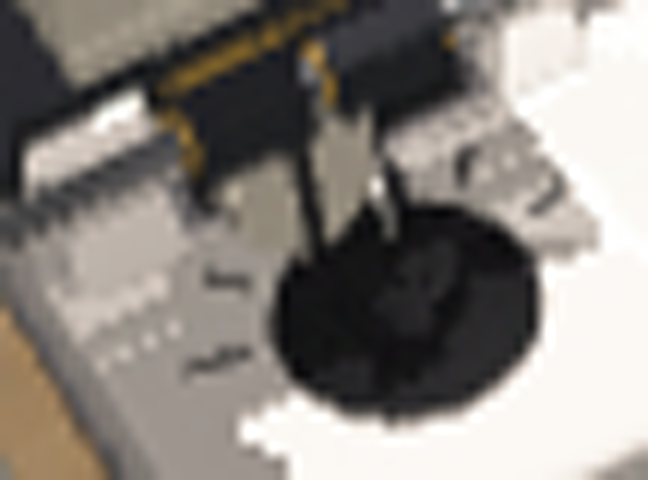

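```bash
python3 - <<'E'
from h import *
a=np.array([.478,.2847])
for k in range(6):
    t=np.radians(75-30*k);d=np.array([np.cos(t),np.sin(t)])
    m=proj("scene",[*(a+.042*d),.05]);n=proj("scene",[*(a+.0355*d),.072]);c=proj("scene",[*(a+.016*d),.072])
    f=lambda p:((p-[190,240])*12).round().tolist()
    print(k+1,f(m),"line",f(n),f(c))
E
```

```text
1 [224.0, 360.0] line [239.0, 294.0] [323.0, 272.0]
2 [229.0, 284.0] line [243.0, 230.0] [325.0, 243.0]
3 [280.0, 216.0] line [287.0, 173.0] [344.0, 217.0]
4 [362.0, 175.0] line [357.0, 138.0] [376.0, 201.0]
5 [455.0, 170.0] line [437.0, 133.0] [412.0, 199.0]
6 [534.0, 202.0] line [505.0, 161.0] [443.0, 211.0]
```

The line's direction (20,65) matches position 4. One more click.

```bash
python3 -m crank '[{"claw":0,"dp":[0,-0.003,0],"roll":0},{"claw":0,"dp":[0,-0.006,0],"roll":0},{"claw":0,"dp":[0,-0.008,0],"roll":0}]'; python3 - <<'E'
from plant import telemetry,cams,r
import cv2
from h import crop
crop(cams.get_image("scene"),190,240,54,40,12,"pics/s7.png")
E
```

```text
time_s: 9.05
tool_pos: [0.5074, 0.2885, 0.1273]
tool_rot: [-1.571, -0.0, 3.14]
wrist_force: [1.4, 5.3, 3.0]
finger_gap: 0.0003
```

View pics/s7.png

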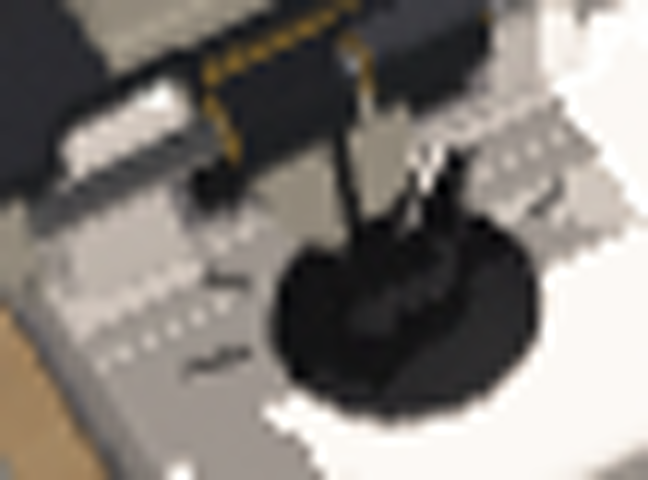

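The line now leans like position 5. I'll back off, lift, and look.

```bash
python3 -m crank '[{"claw":0,"dp":[0,0.01,0],"roll":0},{"claw":0,"dp":[0,0.025,0],"roll":0},{"claw":0,"dp":[0,0.025,0.03],"roll":0},{"claw":0,"dp":[0,0.0,0.08],"roll":0},{"claw":0,"dp":[-0.04,-0.05,0.12],"roll":0},{"claw":0,"dp":[-0.08,-0.08,0.16],"roll":0},{"claw":0,"dp":[-0.1,-0.08,0.16],"roll":0},{"claw":0,"dp":[-0.1,-0.08,0.16],"roll":0}]'; python3 - <<'E'
from plant import telemetry,cams,r
import cv2,pickle
from h import *
p=cams.camera_params("wrist");pickle.dump(p,open("w8.pkl","wb"))
im=cams.get_image("wrist");cv2.imwrite("pics/w8.png",cv2.resize(im,None,fx=1.4,fy=1.4,interpolation=cv2.INTER_CUBIC))
crop(im,110,70,120,90,6,"pics/w8c.png")
E
```

```text
time_s: 10.1
tool_pos: [0.4063, 0.2087, 0.2882]
tool_rot: [-1.571, 0.001, 3.141]
wrist_force: [0.9, -0.7, -0.4]
finger_gap: 0.0007
```

View pics/w8.png

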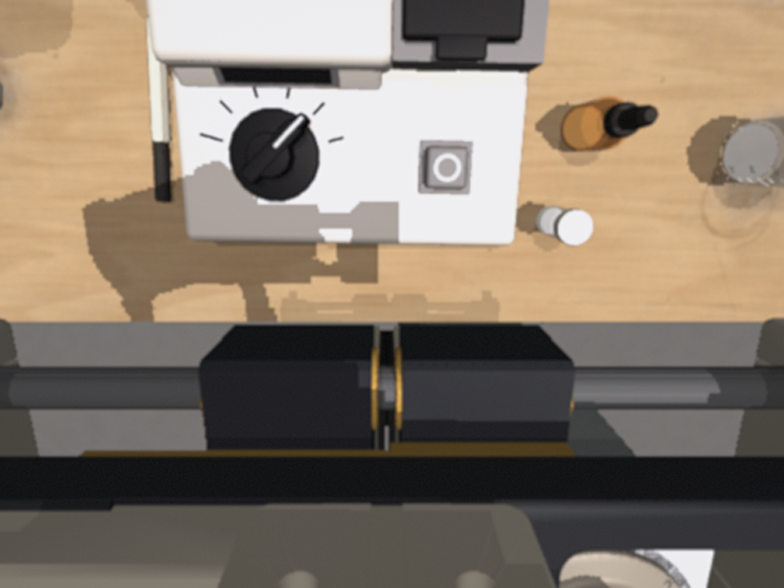

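The nose points at the fifth mark, with the sixth at (336,139) free. The lid's edge is at row 38 and its lip at row 57. I'll check the lid geometry and the key.

```bash
python3 - <<'E'
from h import *
import pickle
P=pickle.load(open("w8.pkl","rb"))
W=lambda u,v,z:at("wrist",u/1.4,v/1.4,z,P).round(4)
print("key",W(447,167,.062),"lid",W(402,36,.085),W(520,40,.085),"lip",W(461,57,.085),"headfront",W(395,66,.078),W(540,66,.078))
im=cv2.imread("pics/w8.png");crop(im,380,0,180,100,4.4,"pics/w8l.png")
E
```

```text
key [0.4722 0.168  0.062 ] lid [0.5462 0.1995 0.085 ] [0.544  0.1307 0.085 ] lip [0.5349 0.1648 0.085 ] headfront [0.5315 0.2034 0.078 ] [0.5314 0.1158 0.078 ]
```

View pics/w8l.png

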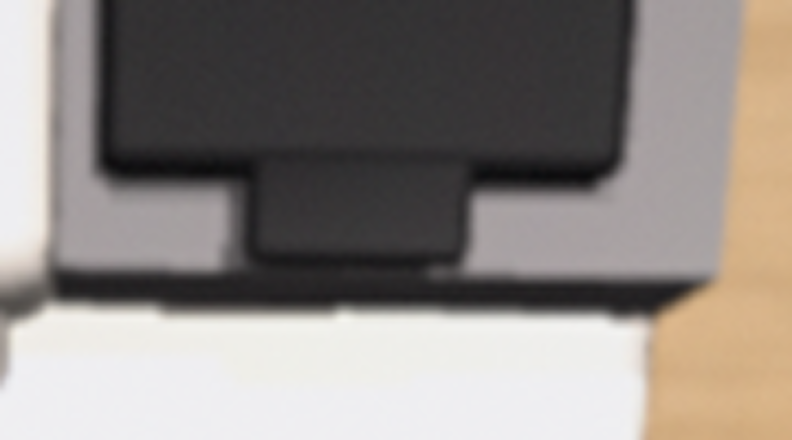

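The lid is 69 mm wide at its shut height and lies flat, so it's shut. Next is the key, approached from above.

```bash
python3 -m crank '[{"claw":0,"dp":[0.03,-0.02,0],"roll":0},{"claw":0,"dp":[0.065,-0.041,-0.03],"roll":0},{"claw":0,"dp":[0.065,-0.041,-0.07],"roll":0},{"claw":0,"dp":[0.065,-0.041,-0.11],"roll":0},{"claw":0,"dp":[0.065,-0.041,-0.135],"roll":0},{"claw":0,"dp":[0.065,-0.041,-0.15],"roll":0},{"claw":0,"dp":[0.065,-0.041,-0.155],"roll":0},{"claw":0,"dp":[0.065,-0.041,-0.155],"roll":0}]';python3 - <<'E'
from plant import telemetry,cams,r
import cv2
from h import crop
crop(cams.get_image("scene"),190,200,110,90,6,"pics/s9.png")
E
```

```text
time_s: 11.15
tool_pos: [0.473, 0.1677, 0.1324]
tool_rot: [-1.571, 0.0, 3.14]
wrist_force: [0.0, -0.2, 0.2]
finger_gap: 0.0008
```

View pics/s9.png

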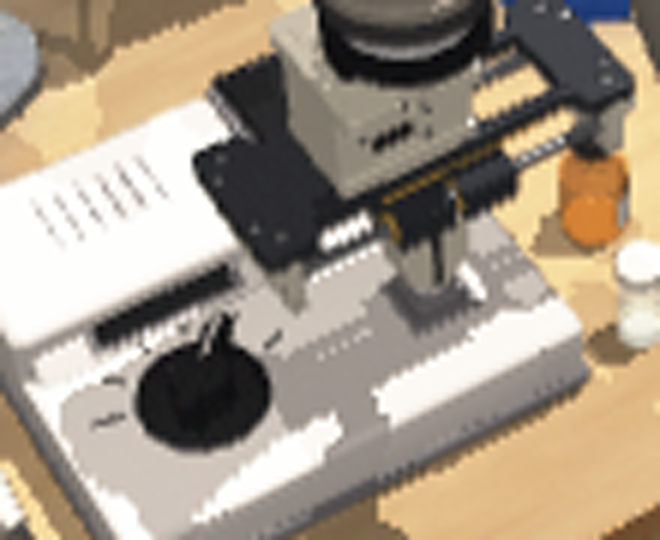

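```bash
python3 - <<'E'
from h import *
f=lambda X:((proj("scene",X)-[190,200])*6).round().tolist()
for y in (.242,.252,.262):
  for z in (.09,.11,.13): print(y,z,f([.473,y,z]))
for y in (.082,.092,.072):
  for z in (.09,.11,.13): print(y,z,f([.473,y,z]))
print("dropper top",f([.498,.055,.1]),f([.498,.055,.0]),f([.498,.055,.05]))
E
```

```text
0.242 0.09 [280.0, 308.0]
0.242 0.11 [276.0, 280.0]
0.242 0.13 [271.0, 252.0]
0.252 0.09 [260.0, 318.0]
0.252 0.11 [256.0, 290.0]
0.252 0.13 [252.0, 262.0]
0.262 0.09 [241.0, 328.0]
0.262 0.11 [236.0, 300.0]
0.262 0.13 [232.0, 272.0]
0.082 0.09 [573.0, 160.0]
0.082 0.11 [573.0, 132.0]
0.082 0.13 [572.0, 103.0]
0.092 0.09 [556.0, 169.0]
0.092 0.11 [555.0, 141.0]
0.092 0.13 [554.0, 112.0]
0.072 0.09 [591.0, 152.0]
0.072 0.11 [590.0, 123.0]
0.072 0.13 [590.0, 95.0]
dropper top [591.0, 91.0] [593.0, 225.0] [592.0, 159.0]
```

```bash
python3 - <<'E'
from h import *
import pickle
P=pickle.load(open("w8.pkl","rb"))
W=lambda u,v,z:at("wrist",u/1.4,v/1.4,z,P).round(4)
print("cap",W(645,116,.1),"cap r",W(645,106,.1)-W(645,126,.1),"body base-ish",W(590,127,.06))
from plant import cams
im=cams.get_image("wrist");cv2.imwrite("pics/w9.png",cv2.resize(im,None,fx=1.4,fy=1.4))
crop(cams.get_image("top"),200,150,100,80,7,"pics/t9.png")
E
```

```text
cap [0.5006 0.06   0.1   ] cap r [0.0108 0.0015 0.    ] body base-ish [0.4977 0.0742 0.06  ]
```

View pics/w9.png

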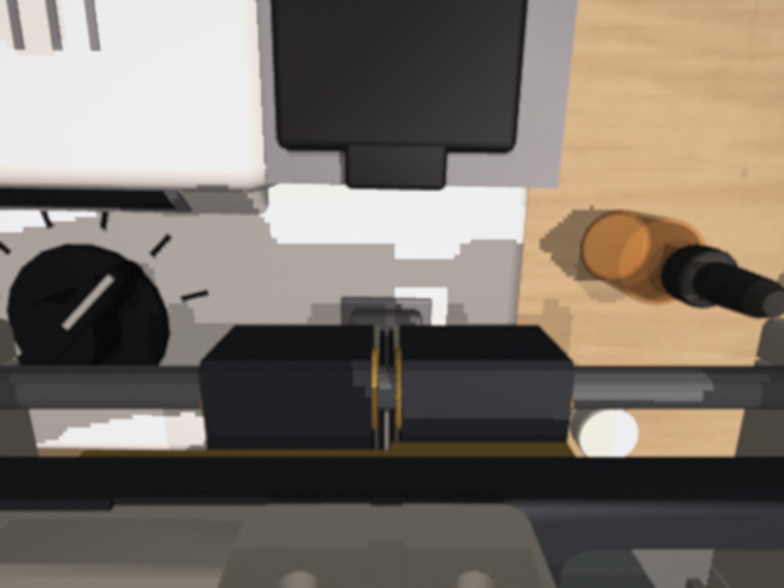

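View pics/t9.png

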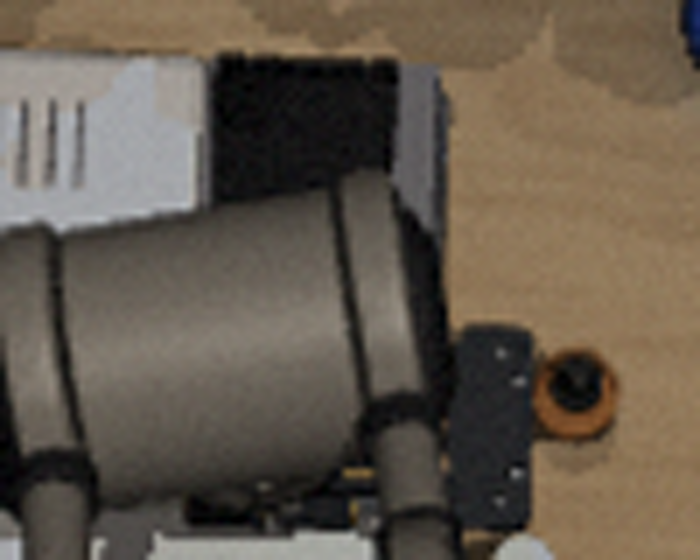

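The gripper's end plate passes above and beside the dropper without contact. I'll shift 3 mm away from it and press.

```bash
python3 -m crank '[{"claw":0,"dp":[-0.001,0.003,0],"roll":0},{"claw":0,"dp":[-0.001,0.003,-0.003],"roll":0},{"claw":0,"dp":[-0.001,0.003,-0.005],"roll":0},{"claw":0,"dp":[-0.001,0.003,-0.007],"roll":0},{"claw":0,"dp":[-0.001,0.003,-0.009],"roll":0},{"claw":0,"dp":[-0.001,0.003,-0.009],"roll":0}]'; python3 -m crank '[{"claw":0,"dp":[0,0,-0.001],"roll":0},{"claw":0,"dp":[0,0,-0.001],"roll":0}]'
```

```text
time_s: 12.05
tool_pos: [0.4716, 0.1705, 0.1233]
tool_rot: [-1.571, -0.0, 3.14]
wrist_force: [-1.7, 1.0, 4.8]
finger_gap: 0.0001
time_s: 12.3
tool_pos: [0.4716, 0.1705, 0.1227]
tool_rot: [-1.571, 0.0, 3.14]
wrist_force: [-2.3, 0.7, 8.1]
finger_gap: 0.0006
```

```bash
python3 -m crank '[{"claw":0,"dp":[0,0,-0.001],"roll":0},{"claw":0,"dp":[0,0,-0.001],"roll":0}]'; python3 -m crank '[{"claw":0,"dp":[0,0,0.005],"roll":0},{"claw":0,"dp":[0,0,0.015],"roll":0},{"claw":0,"dp":[0,0,0.05],"roll":0},{"claw":0,"dp":[0,0.01,0.1],"roll":0},{"claw":0,"dp":[-0.04,0.03,0.15],"roll":0},{"claw":0,"dp":[-0.07,0.04,0.17],"roll":0},{"claw":0,"dp":[-0.07,0.04,0.17],"roll":0},{"claw":0,"dp":[-0.07,0.04,0.17],"roll":0}]'; python3 - <<'E'
from plant import telemetry,cams,r
import cv2
from h import *
im=cams.get_image("wrist");cv2.imwrite("pics/w10.png",cv2.resize(im,None,fx=1.4,fy=1.4))
cv2.imwrite("pics/s10.png",cams.get_image("scene"))
E
```

```text
time_s: 12.55
tool_pos: [0.4716, 0.1706, 0.1225]
tool_rot: [-1.571, 0.001, 3.14]
wrist_force: [-5.7, 0.3, 16.5]
finger_gap: 0.0003
time_s: 13.55
tool_pos: [0.4019, 0.2102, 0.291]
tool_rot: [-1.57, 0.0, 3.14]
wrist_force: [0.2, 0.0, -0.1]
finger_gap: -0.0
```

View pics/w10.png

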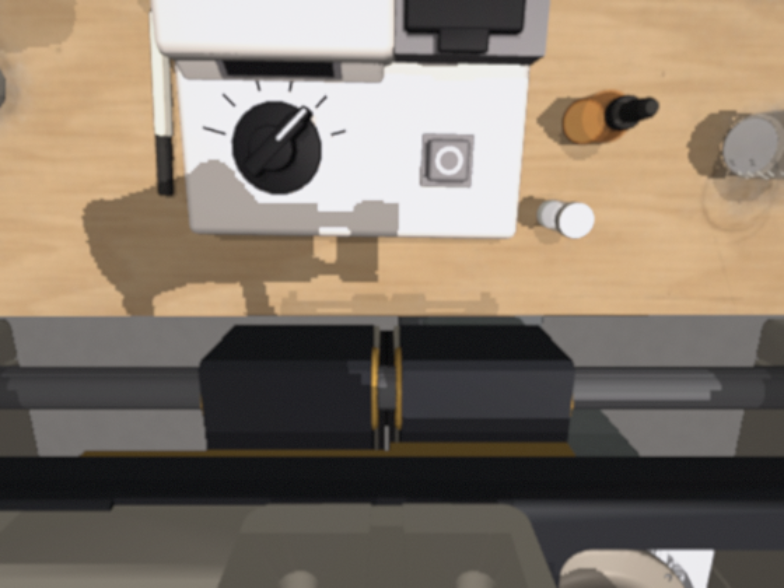

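View pics/s10.png

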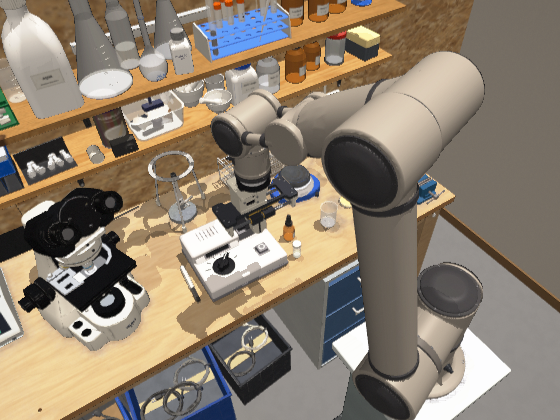

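The key is up again, the nose is on the fifth mark, the lid is flat, and the bystanders in view stand where they were. Handing in.

```bash
python3 -c "
from plant import r
r.sign_off()"
```

```text
the job is handed in; nothing more can be done
```

The job is handed in at about 13.7 s. I pushed the lid shut, turned the selector from the second to the fifth position, and only then pressed the measuring key and let it come up.

- **Lid:** it came to a hard stop at about 10 N with the fingertips at 87.6 mm, against 88 mm when shut. The wrist picture then showed it lying flat.
- **Selector:** in the last picture the nose points at the fifth mark, with the sixth free beyond it.
- **Key:** it went down to a fingertip height of about 56.5 mm, against 57 mm fully down. The force there was 16.5 N, more than the 5 N it needs. In the last picture it is up again.
- **Surroundings:** the pen, spare vial, dropper and beaker showed no visible shift in the last pictures. I did not check the dish, timer and slides separately, but the fingertips passed well above them at more than 0.2 m. The sample vial is hidden under the shut lid, so I could not see it at the end; nothing entered the well.

My position measurements from the three cameras disagreed by up to about 8 mm for the knob, so I set the pushes by force and by repeated pictures. No check failed.

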